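# Seat the blue well plate on the tilt stand

### The arm

A 6-joint arm with a two-finger parallel gripper is mounted at the origin on the work surface. World frame = base frame: x ahead of the robot, y to its left, z up, the work surface at z = 0. Lengths are in mm, angles in rad, forces in N, time in s.
With the tool pointing down it reaches from about 350 to 875 mm from the base axis. Payload 4.2 kg.
Tool frame: the origin (TCP) lies at the very end of the fingers, on their centre line; the grasp point (between the pads) lies 19 mm behind it (arm.pinch_z is the distance from the TCP to the grasp point, in mm); x points along the fingers, y is the direction in which the jaws open and shut, and the axes are right-handed (so a half turn about x gives the same grasp; the last joint's range is limited). The gripper opens to 85 mm and grips with 20 to 120 N. Pads are 22 mm wide; open, the fingers measure 114 mm over their backs; the gripper's body (76 mm by 85 mm) begins 54 mm behind the grasp point. The pads swing forward as they close: fully open they stand 13 mm farther back than shut.
Start: joints at [1.398, 0.385, 0.008, 0, -1.194, -0.259], TCP at [261.533, 567.626, 231.312] pointing down, gripper open.
Joint ranges: [-3.14, 3.14], [-1.21, 2.06], [-1.07, 1.41], [-3.16, 2.05], [-2.99, -0.16], [-3.1, 3.1]. Speed limits (rad/s): [2.79, 2.79, 3.14, 3.14, 3.14, 3.14].

### API

Orientations are given as a unit quaternion [x, y, z, w].
In Python, from bench import arm gives the robot as it stands.
- The arm moves only by the tool drive_tool, never from a script. Its argument "motion" is a list of rows, each a list of 4 numbers: the shift along the tool's x, y, z in mm, then the turn about the tool's x in degrees. In form: [[dx, dy, dz, spin], ...]. A call has 1 to 10 rows; each row shifts and turns the commanded pose from where the row before left it, along the tool's axes as they then stand; what a row does not reach is not made up. A row lasts 1/12 s, in which the tool goes at most 41.7 mm and 7.16 degrees, less where a joint would pass 70% of its speed; a pose out of reach is approached as far as the arm can. A call with a gripper value outside its range is refused whole. "grip" is the finger opening in mm, from 0 to 85.4, set as the call begins (left out, the last holds). The fingers move at their own pace and stop on an object; the grip force is fixed at half the most. Time passes only in rows, so rows that do not move let the fingers close. It gives the time, the measured TCP pose, the force and the opening at its end, in the units of the state.
- arm.read_state(): the state, without advancing time (a new reading comes with each control period).
- arm.get_image(name): name is "scene" or "top" or "wrist"; returns the picture (480x640x3 uint8, red, green, blue); there is no depth.
- arm.calibration(name): a dict with "K" (3x3 intrinsics, pixels), "eye" and "attitude" of the camera in the world; the wrist camera has in their place "T_tool_cam" (4x4, takes a point from camera to tool coordinates, whose origin is the TCP and whose axes are the tool frame's). Camera axes: x right, y up, looking along -z (the intrinsics and any distortion apply to the point x, -y, -z); pixel columns grow to the right and rows downward; lengths in mm; the calibration is good to about 2 mm. A picture is of the moment at which its call begins: read the wrist's pose just before it. calibration takes no time and is no camera call.
- arm.job_done(): hands the job in, once; it reports no verdict.
The state is a dict: "clock": time; "joints": joint angles; "joint_vel": joint speeds; "joint_efforts": joint torques, N m; "position": TCP position; "ee_rot": TCP orientation; "contact_force": force on the tool from outside, world axes, zero at the start; "wrist_torque": the same for the moment, N m; "gripper_width": finger opening in mm.
Only numpy, scipy, OpenCV 4.12 (cv2) and the standard library are available. Lean on these libraries where they do the work, as an engineer would, in place of code of your own. Each camera call takes 0.05 s, during which the arm holds its last target. There are 200 camera calls.

### The job

Put the blue well plate on the sloping tilt stand, lying flat on the deck about midway across it, with one short end against the black stop at the bottom of the slope and its long sides running straight up the slope. Lower it onto the deck before letting go rather than dropping it, and leave the yellow and green plates where they are.

Things in the scene. Friction and masses are not known exactly. Their poses are not given: they have to be found in the camera images.
- plate_blue: Blue well plate, to be moved: rigid block 120 x 52 x 20 mm, about 0.1 kg, white top with 2 x 6 grey wells (flat discs), flat on the bench, ends alike. Origin: centre of the underside; x along the 120 mm length, y across the 52 mm width (grip here), z up out of the top.
- stand_stop (a point): Fixed tilt stand: mid-foot of its black stop, on the deck, 30 mm up. x up the slope (roughly towards the robot), y along the stop, z square out of the deck. Slippery aluminium deck: 20 deg slope, y -75 to 75, x 0 to 170 mm, no sides, top end 88 mm high. Stop: full width, 12 mm proud, x -10 to 0. Seated plate: origin at x 60, y 0, z 0; if let go higher up it slides down to the stop.
- plate_yellow: Bystander: same shape, size and frame as the blue plate, with a yellow body, to be left in place.
- plate_green: Bystander: the same plate with a green body, to be left in place. (Not listed, keep clear: a 110 mm bottle and a 92 mm tube rack, both beyond x = 0.74 m.)
There are look-alikes about, which are no part of the job. What is shaped like the plate_blue but orange is not meant.

How it is judged:
By the outcome, as a careful person would: the job done as asked, in the order asked, and still so for the second after the job is handed in, with the robot touching nothing.
It also fails if it takes over 35 s, if anything falls off the work surface, if the arm or the gripper's body presses on something with over 40 N, if the wrist force passes 120 N, or if a joint passes its speed limit or range.

## Working session

There is one attempt and no reset: what is moved stays moved. The work goes in short steps, Python scripts to look and compute and a tool call to move; the robot and the scene stay as the last step left them, time stands still between calls to the robot, and variables do not carry over. Pictures are saved under pics/ and viewed, about 8 in all and at most 12, crops included, and the job is handed in when it is done.

Besides the shell and the picture viewer there is one more tool, called after "Call:" as name(argument=value, ...), one argument or row to a line, values as JSON. drive_tool: Moves the arm, as the interface text tells. Its arguments: {"type":"object","properties":{"motion":{"type":"array"},"grip":{"type":"number"}},"required":["motion"]}

```bash
ls; mkdir -p pics; python3 - <<'E'
from bench import arm
import cv2
s=arm.read_state();print({k:s[k] for k in('clock','position','ee_rot','gripper_width')},arm.pinch_z)
for n in('scene','top'):
    cv2.imwrite(f'pics/{n}0.png',arm.get_image(n)[:,:,::-1])
for n in('scene','top','wrist'): print(arm.calibration(n))
E
```

```text
pics
{'clock': 0.0, 'position': array([261.29791378, 567.10267898, 230.22801709]), 'ee_rot': array([-0.69054577,  0.15230839,  0.69080887,  0.15077069]), 'gripper_width': 85.55273893513957} 18.700000000000003
{'K': array([[615.54037552,   0.        , 324.53607933],
       [  0.        , 615.54037552, 249.08184428],
       [  0.        ,   0.        ,   1.        ]]), 'eye': array([1341.51801946,  334.73608855,  665.65717084]), 'attitude': array([0.25661309, 0.38988571, 0.73430824, 0.49287956])}
{'K': array([[479.90110238,   0.        , 310.23544115],
       [  0.        , 479.90110238, 239.51527234],
       [  0.        ,   0.        ,   1.        ]]), 'eye': array([384.92413184, -18.17849934, 883.33809002]), 'attitude': array([ 0.06578549, -0.05794041, -0.69653975,  0.71214293])}
{'K': array([[360.25312732,   0.        , 323.99553107],
       [  0.        , 360.25312732, 239.70304493],
       [  0.        ,   0.        ,   1.        ]]), 'T_tool_cam': array([[-7.32354341e-04,  2.85499294e-01, -9.58378639e-01,
        -1.43009357e+02],
       [ 9.99999521e-01,  8.31343342e-04, -5.16503637e-04,
        -6.29386836e-01],
       [ 6.49280277e-04, -9.58378559e-01, -2.85499766e-01,
        -7.44710311e+01],
       [ 0.00000000e+00,  0.00000000e+00,  0.00000000e+00,
         1.00000000e+00]])}
```

View pics/top0.png

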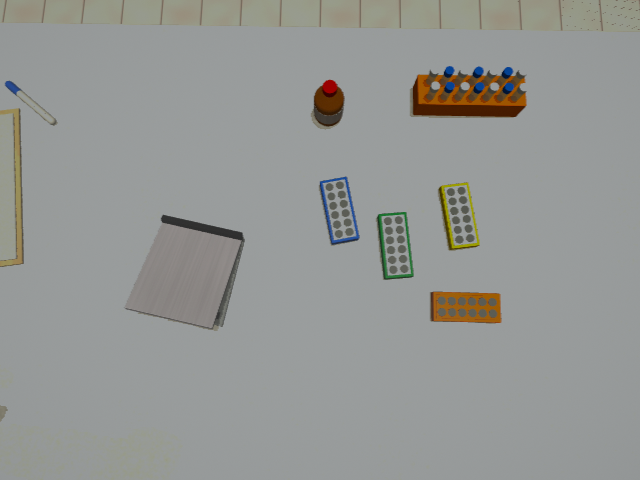

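View pics/scene0.png

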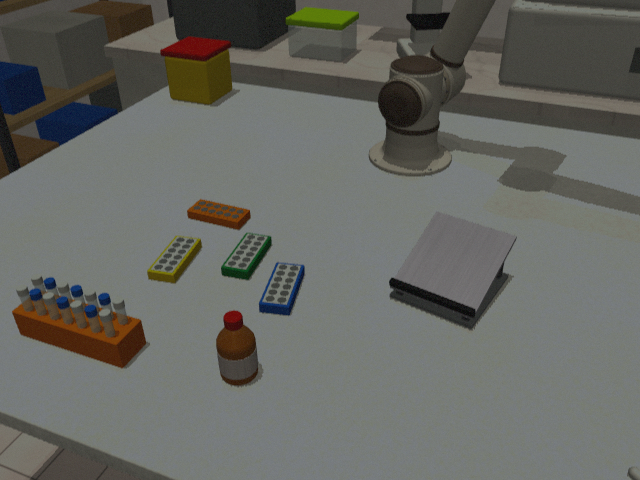

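Candidates for the plate in the top view are blue (339,210), green (396,245), yellow (460,215) and orange (466,307). Blue fits the description. The stand's stop is the black bar running (163,220)–(243,238), and the deck's top edge runs (128,309)–(212,327).

```bash
cat > h.py <<'E'
import numpy as np,cv2
from scipy.spatial.transform import Rotation as R
from bench import arm
def cam(n,s=None):
    c=arm.calibration(n)
    if n!='wrist': return c['K'],R.from_quat(c['attitude']).as_matrix(),np.array(c['eye'])
    T=c['T_tool_cam'];Q=R.from_quat(s['ee_rot']).as_matrix()
    return c['K'],Q@T[:3,:3],Q@T[:3,3]+s['position']
def ray(C,px):
    K,A,e=C;px=np.atleast_2d(px).astype(float)
    d=np.c_[(px[:,0]-K[0,2])/K[0,0],-(px[:,1]-K[1,2])/K[1,1],-np.ones(len(px))]
    return e,d@A.T
def onz(C,px,z):
    e,d=ray(C,px); return e+d*((np.array(z)-e[2])/d[:,2])[:,None]
def proj(C,P):
    K,A,e=C;p=(np.atleast_2d(P)-e)@A
    return np.c_[K[0,0]*p[:,0]/-p[:,2]+K[0,2],K[1,1]*-p[:,1]/-p[:,2]+K[1,2]]
def mask(im,h0,h1,smin=120,vmin=50):
    m=cv2.inRange(cv2.cvtColor(im,cv2.COLOR_RGB2HSV),(h0,smin,vmin),(h1,255,255))
    return cv2.morphologyEx(m,cv2.MORPH_CLOSE,np.ones((3,3)))
def big(m,lo=0):
    cs,_=cv2.findContours(m,cv2.RETR_EXTERNAL,cv2.CHAIN_APPROX_NONE)
    return max(cs,key=cv2.contourArea)[:,0]
def rect(C,c,z):
    "min-area rectangle in the plane z: centre, long-axis angle deg, sizes"
    P=onz(C,c,z)[:,:2].astype(np.float32);b=cv2.boxPoints(cv2.minAreaRect(P))
    e=[b[1]-b[0],b[2]-b[1]];l=max(e,key=np.linalg.norm)
    return b.mean(0),np.degrees(np.arctan2(l[1],l[0]))%180,sorted(np.linalg.norm(x) for x in e),b
E
python3 - <<'E'
from h import *
im=cv2.imread('pics/top0.png')[:,:,::-1].copy();C=cam('top')
for n,h in(('blue',(105,125)),('green',(50,80)),('yellow',(25,35))):
    m=mask(im,*h);m[:140]=0
    if n=='blue':m[:,:250]=0
    print(n,rect(C,big(m),18)[:3])
g=cv2.cvtColor(im,cv2.COLOR_RGB2GRAY)
m=(g<60).astype(np.uint8)*255;m[:,:150]=0;m[:,255:]=0;m[:205]=0;m[245:]=0
b=cv2.boxPoints(cv2.minAreaRect(big(m)));print('stop px',b)
cr=cv2.resize(im[170:340,110:370],None,fx=3,fy=3,interpolation=cv2.INTER_CUBIC)
cv2.polylines(cr,[np.int32((b-[110,170])*3)],True,(255,0,0),1)
cv2.imwrite('pics/crop1.png',cr[:,:,::-1])
E
```

```text
blue (array([595.43677 , -58.206253], dtype=float32), np.float32(11.77794), [np.float32(51.42786), np.float32(120.27581)])
green (array([ 532.05664, -161.28351], dtype=float32), np.float32(5.8879666), [np.float32(51.768253), np.float32(119.28089)])
yellow (array([ 589.18225, -278.67096], dtype=float32), np.float32(8.251745), [np.float32(56.466923), np.float32(121.50192)])
stop px [[160.93268 221.72673]
 [162.55447 214.54454]
 [243.61487 232.8485 ]
 [241.99307 240.03069]]
```

View pics/crop1.png

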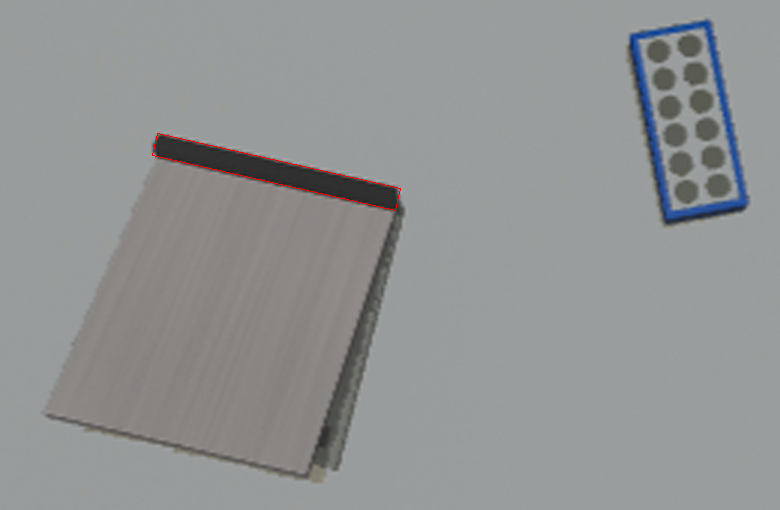

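Blue is confirmed as a blue-rimmed plate with 2x6 wells, and the red box fits the stop. Next I locate the stand's frame and plan the grasp.

```bash
python3 - <<'E'
from h import *
C=cam('top')
f=onz(C,[[160.9,221.7],[242,240]],30);t=onz(C,[[125,307.7],[212.7,328.3]],88.1)
print('foot',f,np.linalg.norm(f[1]-f[0]),'top',t,np.linalg.norm(t[1]-t[0]))
u=t.mean(0)-f.mean(0);print('mids',f.mean(0),t.mean(0),'len',np.linalg.norm(u))
for v in(f[1]-f[0],t[1]-t[0]): print('yaw from stop',np.degrees(np.arctan2(v[1],v[0]))-90)
print('yaw from mids',np.degrees(np.arctan2(u[1],u[0])))
s=arm.read_state();print(R.from_quat(s['ee_rot']).as_matrix().round(3))
E
```

```text
foot [[563.03600087 266.04052285  30.        ]
 [532.34628395 116.39650994  30.        ]] 152.75859819982983 top [[405.03516875 294.78542864  88.1       ]
 [375.03263841 148.12762725  88.1       ]] 149.69523217230065
mids [547.69114241 191.21851639  30.        ] [390.03390358 221.45652795  88.1       ] len 170.7212707807507
yaw from stop -191.5897905199517
yaw from stop -191.56175961464908
yaw from mids 169.14275355066445
[[-0.001 -0.419 -0.908]
 [-0.002 -0.908  0.419]
 [-1.     0.002 -0.   ]]
```

Call:
drive_tool(
  motion=[
    [0,0,0,-6.1],
    [0,0,0,-6.1],
    [0,0,0,-6.1],
    [0,0,0,-6.1],
    [0,0,0,-6.1],
    [0,0,0,-6.1],
    [4,34,-10,0],
    [4,34,-10,0],
    [4,34,-10,0],
    [4,34,-10,0],
  ],
  grip=85,
)

```text
clock: 0.93
position: [328.8, 441.1, 214.6]
ee_rot: [-0.703, -0.073, 0.704, -0.074]
contact_force: [0.6, -0.5, -0.6]
gripper_width: 85.1
```

Call:
drive_tool(
  motion=[
    [4,34,-10,0],
    [4,34,-10,0],
    [4,34,-10,0],
    [4,34,-10,0],
    [4,34,-10,0],
    [4,34,-10,0],
    [4,34,-10,0],
    [4,34,-10,0],
  ],
)

```text
clock: 1.6
position: [463.1, 191.3, 182.9]
ee_rot: [-0.703, -0.073, 0.703, -0.073]
contact_force: [-0.0, 0.3, -0.4]
gripper_width: 84.8
```

Call:
drive_tool(
  motion=[
    [4,34,-10,0],
    [4,34,-10,0],
    [4,34,-10,0],
    [4,34,-10,0],
    [4,34,-10,0],
    [4,34,-10,0],
    [4,34,-10,0],
    [4,34,-10,0],
    [0,0,0,0],
    [0,0,0,0],
  ],
)

```text
clock: 2.43
position: [596.8, -58.6, 149.9]
ee_rot: [-0.703, -0.072, 0.704, -0.072]
contact_force: [-0.5, 0.6, 0.0]
gripper_width: 85.2
```

```bash
cat >> h.py <<'E'
def local(s,d): return R.from_quat(s['ee_rot']).inv().apply(d)
E
python3 - <<'E'
from h import *
s=arm.read_state();im=arm.get_image('wrist');C=cam('wrist',s)
cv2.imwrite('pics/w1.png',im[:,:,::-1])
c,a,sz,b=rect(C,big(mask(im,105,125)),17)
y=R.from_quat(s['ee_rot']).as_matrix()[:,1]
print(s['clock'],s['position'],'jaw',np.degrees(np.arctan2(y[1],y[0]))%180,s['contact_force'])
print(c,a,sz,'spin needed',-(((a+90-np.degrees(np.arctan2(y[1],y[0]))+90)%180)-90),'shift',local(s,np.r_[c-s['position'][:2],0]))
E
```

```text
2.4333 [596.8398716  -58.56947145 149.91713262] jaw 101.65519663976006 [-0.53073084  0.55660692  0.00833836]
[595.8665   -58.036766] 11.758604 [np.float32(50.36338), np.float32(118.95053)] spin needed -0.10340931727120051 shift [ 0.00226128 -0.71836029  0.84566502]
```

View pics/w1.png

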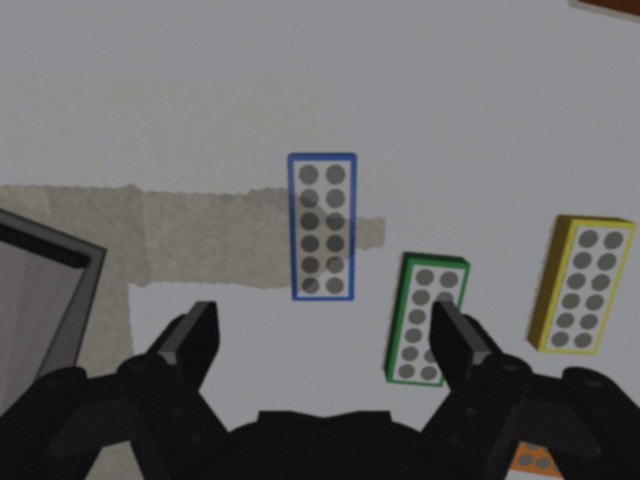

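The wrist view shows the blue plate centred at (323,227) and already in line with the jaws. The green plate is at (430,318), so I'll narrow the opening to 70 mm to clear it on the way down.

Call:
drive_tool(
  motion=[
    [25,-0.7,0.8,0],
    [25,0,0,0],
    [25,0,0,0],
    [25,0,0,0],
    [20,0,0,0],
    [14,0,0,0],
    [8,0,0,0],
    [4,0,0,0],
    [2,0,0,0],
    [0,0,0,0],
  ],
  grip=70,
)

```text
clock: 3.32
position: [596.4, -55.7, 3.9]
ee_rot: [0.704, 0.073, -0.703, 0.073]
contact_force: [-0.2, 0.3, 0.2]
gripper_width: 70.0
```

Call:
drive_tool(
  motion=[
    [0,0,0,0],
    [0,0,0,0],
    [0,0,0,0],
    [0,0,0,0],
    [0,0,0,0],
    [0,0,0,0],
    [0,0,0,0],
    [0,0,0,0],
  ],
  grip=0,
)

```text
clock: 3.98
position: [597.2, -56.1, 4.9]
ee_rot: [0.704, 0.073, -0.702, 0.073]
contact_force: [-0.7, -0.2, 6.2]
gripper_width: 50.3
```

Call:
drive_tool(
  motion=[
    [-10,0,0,0],
    [-20,0,0,0],
    [-30,0,0,0],
    [-30,0,0,0],
    [-30,0,0,0],
    [-25,0,0,5.8],
    [0,0,0,5.8],
    [0,0,0,5.8],
    [0,0,0,5.8],
    [0,0,0,0],
  ],
)

```text
clock: 4.82
position: [595.6, -56.4, 148.7]
ee_rot: [-0.704, 0.071, 0.704, 0.071]
contact_force: [0.3, -0.3, -0.7]
gripper_width: 50.3
```

```bash
python3 - <<'E'
from h import *
s=arm.read_state();y=R.from_quat(s['ee_rot']).as_matrix()[:,1]
print(s['position'],s['gripper_width'],s['contact_force'],'jaw',np.degrees(np.arctan2(y[1],y[0]))%180)
print(local(s,np.r_[np.array([491,201.8])-s['position'][:2],0]))
E
```

```text
[595.56691851 -56.35021686 148.71615344] 50.29142715344157 [ 0.30571217 -0.2995218  -0.69597833] jaw 78.53571111236553
[ 1.07008983e-01 -2.32216371e+02  1.53789858e+02]
```

Call:
drive_tool(
  motion=[
    [-5,-29,19.2,0],
    [-5,-29,19.2,0],
    [-5,-29,19.2,0],
    [-5,-29,19.2,0],
    [0,-29,19.2,0],
    [0,-29,19.2,0],
    [0,-29,19.2,0],
    [0,-29,19.2,0],
    [0,0,0,0],
    [0,0,0,0],
  ],
)

```text
clock: 5.65
position: [490.2, 202.9, 168.4]
ee_rot: [-0.704, 0.068, 0.704, 0.068]
contact_force: [-0.7, -1.2, -0.6]
gripper_width: 50.3
```

```bash
python3 - <<'E'
from h import *
s=arm.read_state();im=arm.get_image('wrist');C=cam('wrist',s)
cv2.imwrite('pics/w2.png',im[:,:,::-1])
print(s['position'],local(s,np.r_[np.array([491,201.8])-s['position'][:2],0]),s['gripper_width'])
E
```

```text
[490.24470336 202.85333846 168.41838911] [-1.57975104e-04  8.89498000e-01 -9.42755650e-01] 50.331571730542514
```

View pics/w2.png

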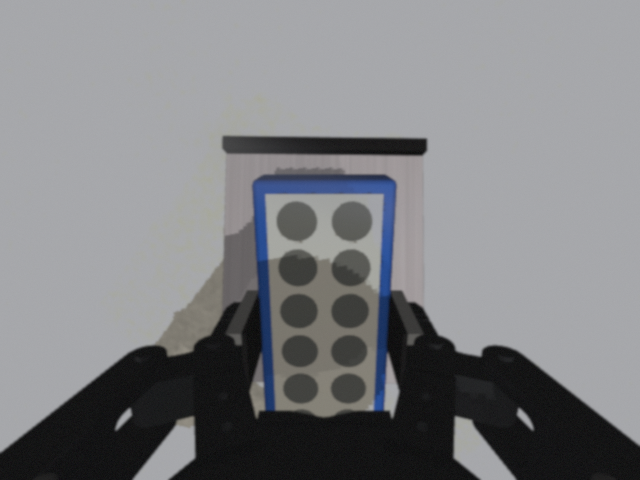

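The wrist view shows the plate held level. Its outer end is at rows 178–187, parallel to the stop, whose foot runs from about (225,153) to (426,153). Now I measure the offset from this view.

```bash
python3 - <<'E'
from h import *
s=arm.read_state();C=cam('wrist',s);im=cv2.imread('pics/w2.png')[:,:,::-1].copy()
Q=R.from_quat(s['ee_rot'])
g=cv2.cvtColor(im,cv2.COLOR_RGB2GRAY);m=(g<70).astype(np.uint8)*255;m[:120]=0;m[170:]=0;m[:,:200]=0;m[:,450:]=0
c=big(m);cols=[235,330,415]
bot=[[x,c[c[:,0]==x][:,1].max()+.5] for x in cols];l,r=c[:,0].min(),c[:,0].max()
lo=c[c[:,1]>148];print('rows',bot,'ends upper',l,r,'ends low',lo[:,0].min(),lo[:,0].max())
P=onz(C,[[lo[:,0].min(),152.5],[lo[:,0].max()+1,152.5]],30);print('foot',P,P.mean(0),np.linalg.norm(P[1]-P[0]))
B=onz(C,bot,30);v=B[-1]-B[0];print('stop dir in tool',local(s,v/np.linalg.norm(v)))
print('foot mid in tool',local(s,P.mean(0)-s['position']))
# plate end top edge at height z of top
mb=mask(im,105,125);ys=np.where(mb[:,325]>0)[0];print('blue col325',ys[:30])
for row in(200,240,280):
    xs=np.where(mb[row]>0)[0];print(row,xs.min(),xs.max())
for z in(185,190):
    e=onz(C,[[325,187]],z);print('plate end in tool',z,local(s,e[0]-s['position']))
    for row in(200,240,280):
        xs=np.where(mb[row]>0)[0];q=onz(C,[[xs.min(),row],[xs.max()+1,row]],z);print(local(s,q.mean(0)-s['position'])[1:],np.linalg.norm(q[1]-q[0]))
E
```

```text
rows [[235, np.float64(151.5)], [330, np.float64(153.5)], [415, np.float64(154.5)]] ends upper 225 425 ends low 226 425
foot [[563.73576193 263.21610223  30.        ]
 [534.22990141 114.11414685  30.        ]] [548.98283167 188.66512454  30.        ] 151.99338440804314
stop dir in tool [3.84706078e-04 9.99856379e-01 1.69432672e-02]
foot mid in tool [138.29011262   1.55822135 -59.86752138]
blue col325 [180 181 182 183 184 185 186 187 188 189 190 191 192]
200 254 393
240 256 391
280 259 389
plate end in tool 185 [-16.70896488   0.21401508 -56.20127925]
[ -0.13314114 -51.59721658] 49.588329673079464
[ -0.14262384 -36.8075833 ] 49.76871857069754
[  0.03639411 -21.00334647] 49.58317907387535
plate end in tool 190 [-21.70926095   0.19590694 -56.92870503]
[ -0.13750516 -52.50691993] 47.62509835295882
[ -0.14661244 -38.30281698] 47.79834554735882
[  0.02531809 -23.12427924] 47.620151669025546
```

Call:
drive_tool(
  motion=[
    [15,1.2,-1.5,0],
    [20,0,0,0],
    [20,0,0,0],
    [15,0,0,0],
    [8,0,0,0],
    [4,0,0,0],
    [2,0,0,0],
    [0,0,0,0],
    [0,0,0,0],
  ],
)

```text
clock: 6.45
position: [493.0, 200.1, 85.2]
ee_rot: [0.704, -0.069, -0.703, -0.07]
contact_force: [-0.4, 0.5, -0.5]
gripper_width: 50.3
```

Call:
drive_tool(
  motion=[
    [2,0,0,0],
    [2,0,0,0],
    [2,0,0,0],
    [2,0,0,0],
    [2,0,0,0],
    [0,0,0,0],
    [0,0,0,0],
  ],
)

```text
clock: 7.03
position: [492.7, 200.1, 75.5]
ee_rot: [0.704, -0.07, -0.703, -0.07]
contact_force: [-2.0, -1.1, 7.7]
gripper_width: 50.5
```

Call:
drive_tool(
  motion=[
    [1,0,0,0],
    [1,0,0,0],
    [1,0,0,0],
    [1,0,0,0],
    [1,0,0,0],
    [0,0,0,0],
  ],
)

```text
clock: 7.53
position: [494.1, 200.2, 71.2]
ee_rot: [0.705, -0.069, -0.702, -0.07]
contact_force: [2.1, -2.5, 8.6]
gripper_width: 50.4
```

Call:
drive_tool(
  motion=[
    [1,0,0,0],
    [1,0,0,0],
    [1,0,0,0],
    [1,0,0,0],
    [1,0,0,0],
    [0,0,0,0],
  ],
)

```text
clock: 8.03
position: [495.1, 200.3, 66.6]
ee_rot: [0.706, -0.069, -0.702, -0.07]
contact_force: [4.0, -4.5, 9.3]
gripper_width: 50.6
```

Call:
drive_tool(
  motion=[
    [1,0,0,0],
    [1,0,0,0],
    [1,0,0,0],
    [1,0,0,0],
    [1,0,0,0],
    [0,0,0,0],
  ],
)

```text
clock: 8.53
position: [495.7, 200.6, 61.7]
ee_rot: [0.706, -0.068, -0.701, -0.07]
contact_force: [6.2, -4.7, 7.9]
gripper_width: 50.4
```

```bash
python3 - <<'E'
from h import *
w=arm.get_image('wrist');sc=arm.get_image('scene')
a=cv2.resize(sc[200:330,370:530],(640,520),interpolation=cv2.INTER_CUBIC)
cv2.imwrite('pics/b3.png',np.vstack([cv2.resize(w,(533,400))[:330],cv2.resize(a,(533,433))[:270]])[:,:,::-1])
E
```

```text
(no output)
```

View pics/b3.png

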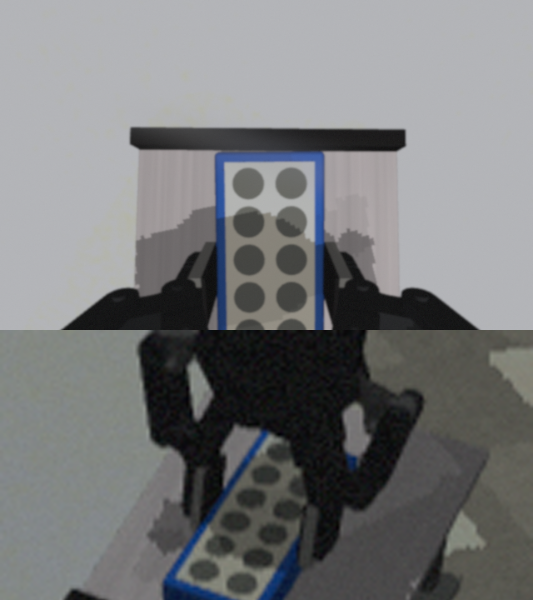

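The plate is swinging towards the slope, centred across the deck and just short of the stop. I keep lowering in 1 mm rows.

Call:
drive_tool(
  motion=[
    [1,0,0,0],
    [1,0,0,0],
    [1,0,0,0],
    [0,0,0,0],
  ],
)

```text
clock: 8.97
position: [495.8, 200.8, 58.8]
ee_rot: [0.706, -0.068, -0.701, -0.07]
contact_force: [6.3, -3.1, 7.8]
gripper_width: 50.4
```

Call:
drive_tool(
  motion=[
    [1,0,0,0],
    [1,0,0,0],
    [0,0,0,0],
  ],
)

```text
clock: 9.22
position: [495.9, 200.9, 56.7]
ee_rot: [0.706, -0.068, -0.701, -0.07]
contact_force: [5.0, -4.9, 6.8]
gripper_width: 50.6
```

Call:
drive_tool(
  motion=[
    [0.7,0,0,0],
    [0.7,0,0,0],
    [0,0,0,0],
  ],
)

```text
clock: 9.47
position: [496.0, 200.9, 55.3]
ee_rot: [0.706, -0.068, -0.701, -0.07]
contact_force: [6.4, -4.1, 7.2]
gripper_width: 50.6
```

```bash
python3 - <<'E'
from h import *
w=arm.get_image('wrist');sc=arm.get_image('scene')
a=cv2.resize(sc[210:320,380:520],(700,550),interpolation=cv2.INTER_CUBIC)
cv2.imwrite('pics/b4.png',a[:,:,::-1]);cv2.imwrite('pics/w4.png',w[:,:,::-1])
E
```

```text
(no output)
```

View pics/b4.png

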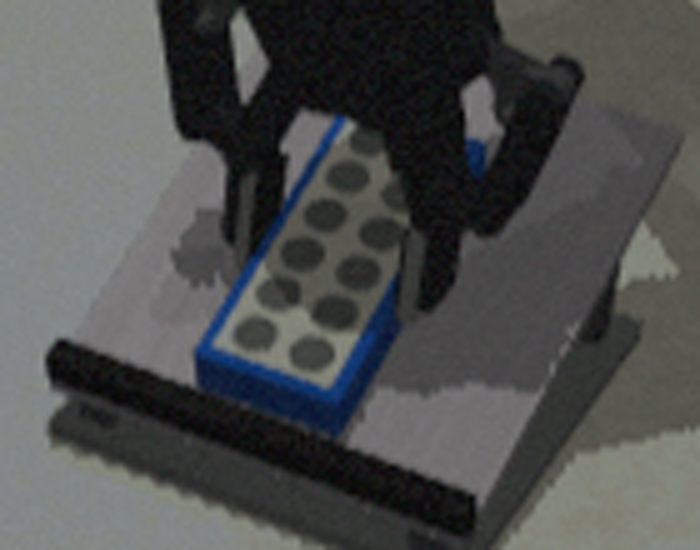

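The lower end is slightly above the deck behind the stop, and the fingertips still look clear. I continue gently until the force rises.

Call:
drive_tool(
  motion=[
    [0.7,0,0,0],
    [0.7,0,0,0],
    [0,0,0,0],
  ],
)

```text
clock: 9.82
position: [496.0, 200.9, 54.0]
ee_rot: [0.706, -0.068, -0.701, -0.07]
contact_force: [6.1, -4.1, 8.0]
gripper_width: 50.2
```

Call:
drive_tool(
  motion=[
    [0.7,0,0,0],
    [0,0,0,0],
  ],
)

```text
clock: 9.98
position: [496.0, 200.9, 53.8]
ee_rot: [0.706, -0.068, -0.701, -0.07]
contact_force: [4.0, -4.3, 11.7]
gripper_width: 50.1
```

Call:
drive_tool(
  motion=[
    [0.6,0,0,0],
    [0,0,0,0],
    [0,0,0,0],
  ],
)

```text
clock: 10.23
position: [496.0, 200.9, 53.8]
ee_rot: [0.706, -0.068, -0.701, -0.07]
contact_force: [3.2, -4.2, 14.7]
gripper_width: 50.7
```

```bash
python3 - <<'E'
from h import *
sc=arm.get_image('scene');w=arm.get_image('wrist')
a=cv2.resize(sc[240:320,380:490],(550,400),interpolation=cv2.INTER_CUBIC)
b=cv2.resize(w[130:330,200:450],(250,200))
c=np.zeros((400,800,3),np.uint8);c[:,:550]=a;c[:200,550:]=b
cv2.imwrite('pics/b5.png',c[:,:,::-1])
E
```

```text
(no output)
```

View pics/b5.png

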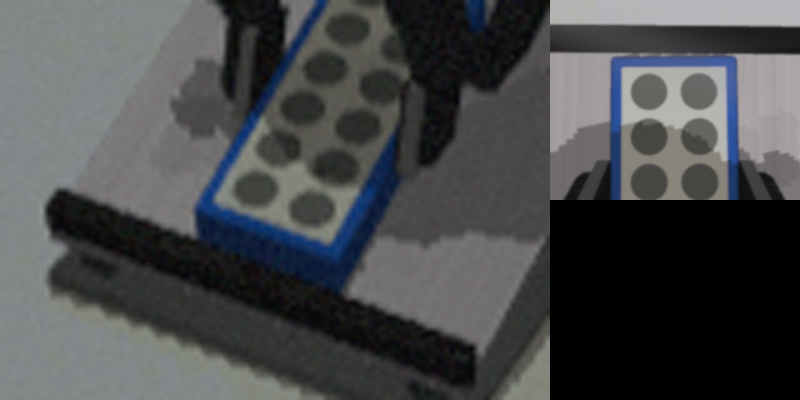

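The height holds at 53.8 while the force climbs, and the end face has sunk behind the stop, so the plate is flush with a small gap to the stop. I relieve the pressure and let go.

Call:
drive_tool(
  motion=[
    [-0.6,0,0,0],
    [0,0,0,0],
  ],
)

```text
clock: 10.5
position: [496.0, 200.9, 53.8]
ee_rot: [0.706, -0.068, -0.701, -0.07]
contact_force: [4.2, -3.8, 11.4]
gripper_width: 50.7
```

Call:
drive_tool(
  motion=[
    [0,0,0,0],
    [0,0,0,0],
    [0,0,0,0],
    [0,0,0,0],
    [0,0,0,0],
    [0,0,0,0],
    [0,0,0,0],
    [0,0,0,0],
  ],
  grip=72,
)

```text
clock: 11.17
position: [492.3, 200.0, 50.7]
ee_rot: [-0.704, 0.07, 0.704, 0.07]
contact_force: [-0.4, -0.8, 0.1]
gripper_width: 72.1
```

Call:
drive_tool(
  motion=[
    [-3,0,0,0],
    [-6,0,0,0],
    [-12,0,0,0],
    [-20,0,0,0],
    [-30,0,0,0],
    [-30,0,0,0],
    [-30,0,0,0],
    [0,0,0,0],
    [0,0,0,0],
  ],
)

```text
clock: 11.92
position: [493.2, 200.7, 184.5]
ee_rot: [0.705, -0.068, -0.702, -0.071]
contact_force: [-0.1, 0.6, -1.3]
gripper_width: 72.2
```

```bash
python3 - <<'E'
from h import *
s=arm.read_state();w=arm.get_image('wrist');sc=arm.get_image('scene');C=cam('wrist',s)
cv2.imwrite('pics/w6.png',w[:,:,::-1])
a=cv2.resize(sc[200:330,370:530],(640,520),interpolation=cv2.INTER_CUBIC)
c=np.zeros((520,800,3),np.uint8);c[:,:400]=a[:,60:460];c[:480,400:]=cv2.resize(w[60:444],None,fx=1.25,fy=1.25)[:,200:600]
cv2.imwrite('pics/b6.png',c[:,:,::-1])
# plate top face cast onto plane 20 mm above deck, in stand frame (averaged estimate)
F=np.array([548,189.5,30]);ps=np.radians(168.5);t=np.radians(20)
ux=np.array([np.cos(ps)*np.cos(t),np.sin(ps)*np.cos(t),np.sin(t)]);uy=np.array([-np.sin(ps),np.cos(ps),0]);uz=np.cross(ux,uy)
for n,im,K in(('wrist',w,C),('scene',sc,cam('scene'))):
    m=mask(im,105,125)
    if n=='scene': m[:,:380]=0;m[:200]=0;m[330:]=0
    e,d=ray(K,big(m));k=((F+20*uz-e)@uz)/(d@uz);P=e+d*k[:,None]-F
    X=np.c_[P@ux,P@uy].astype(np.float32);r=cv2.minAreaRect(X);print(n,r,X.min(0),X.max(0))
C2=cam('top');im=arm.get_image('top')
for n,h in(('green',(50,80)),('yellow',(25,35))):
    m=mask(im,*h);m[:140]=0;print(n,rect(C2,big(m),18)[:2])
E
```

```text
wrist ((66.0241470336914, -0.2672996520996094), (118.76717376708984, 49.46811294555664), 0.5154005885124207) [  6.521304 -25.4954  ] [125.381775  24.566957]
scene ((62.68961715698242, -2.842670440673828), (127.70770263671875, 56.18024826049805), 0.7259592413902283) [ -1.1239088 -31.5566   ] [126.72004   25.773737]
green (array([ 532.0237 , -161.52934], dtype=float32), np.float32(6.297167))
yellow (array([ 589.18225, -278.67096], dtype=float32), np.float32(8.251745))
```

View pics/b6.png

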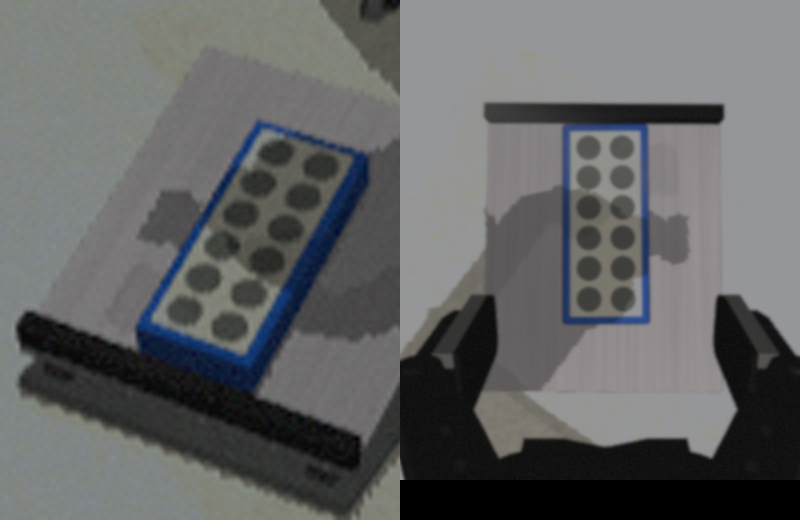

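```bash
python3 - <<'E'
from h import *
s=arm.read_state();w=arm.get_image('wrist');C=cam('wrist',s);print(s['clock'],s['position'])
cv2.imwrite('pics/w7.png',w[:,:,::-1])
for r in range(140,172): print(r,w[r,325].tolist(),w[r,260].tolist())
F=np.array([548,189.5,30]);ps=np.radians(168.5);t=np.radians(20)
ux=np.array([np.cos(ps)*np.cos(t),np.sin(ps)*np.cos(t),np.sin(t)]);uy=np.array([-np.sin(ps),np.cos(ps),0]);uz=np.cross(ux,uy)
P=lambda x,y,z:F+x*ux+y*uy+z*uz
Q=np.array([P(-10,0,12),P(0,0,12),P(0,0,0),P(0,0,20),P(5,0,0),P(5,0,20),P(120,0,20),P(125,0,20),P(170,0,0)])
print(proj(C,Q).round(1).tolist()); print(proj(cam('top'),Q).round(1).tolist())
e=C[2]-F;print('cam in stand',e@ux,e@uy,e@uz)
t0=cv2.cvtColor(arm.get_image('top'),cv2.COLOR_RGB2BGR);cv2.imwrite('pics/t7.png',t0)
E
```

```text
12.0667 [491.60261346 199.50278375 180.95154533]
140 [61, 61, 63] [68, 66, 66]
141 [34, 35, 34] [50, 50, 51]
142 [27, 27, 27] [50, 49, 50]
143 [27, 26, 27] [49, 49, 50]
144 [26, 25, 27] [52, 52, 52]
145 [29, 29, 30] [51, 51, 51]
146 [30, 30, 31] [52, 52, 52]
147 [28, 29, 30] [52, 52, 52]
148 [32, 31, 31] [54, 54, 55]
149 [31, 31, 32] [53, 52, 53]
150 [29, 30, 31] [54, 54, 54]
151 [28, 30, 29] [52, 52, 53]
152 [27, 27, 28] [53, 53, 53]
153 [30, 29, 31] [53, 53, 54]
154 [27, 28, 32] [59, 59, 59]
155 [31, 36, 50] [82, 81, 82]
156 [35, 47, 80] [113, 110, 111]
157 [37, 59, 107] [129, 125, 125]
158 [43, 68, 124] [133, 129, 129]
159 [46, 72, 129] [133, 128, 130]
160 [52, 74, 128] [133, 128, 129]
161 [86, 98, 132] [132, 128, 129]
162 [123, 128, 138] [132, 128, 130]
163 [143, 145, 142] [133, 128, 130]
164 [148, 149, 143] [133, 128, 129]
165 [148, 150, 144] [134, 129, 130]
166 [147, 149, 143] [134, 128, 130]
167 [146, 147, 141] [133, 128, 129]
168 [142, 143, 137] [134, 129, 130]
169 [135, 136, 130] [134, 129, 130]
170 [125, 127, 122] [134, 129, 130]
171 [117, 118, 114] [133, 128, 129]
[[322.1, 137.2], [322.1, 150.1], [322.1, 154.7], [322.0, 146.8], [322.1, 160.9], [322.0, 153.4], [321.8, 310.5], [321.8, 317.6], [321.8, 372.7]]
[[203.2, 222.7], [201.4, 227.3], [202.2, 230.7], [200.8, 225.0], [201.3, 233.0], [199.9, 227.3], [177.3, 285.0], [176.2, 287.6], [168.8, 317.1]]
cam in stand 84.02185336096845 0.8241259254983917 282.12278332136117
```

In this view the whole stop is visible in front of the plate. That puts the lower end about 6 mm short, so the plate may be sticking or creeping. I wait a second and compare.

Call:
drive_tool(
  motion=[
    [0,0,0,0],
    [0,0,0,0],
    [0,0,0,0],
    [0,0,0,0],
    [0,0,0,0],
    [0,0,0,0],
    [0,0,0,0],
    [0,0,0,0],
    [0,0,0,0],
    [0,0,0,0],
  ],
)

```text
clock: 13.0
position: [492.4, 200.0, 181.8]
ee_rot: [0.704, -0.07, -0.704, -0.07]
contact_force: [-0.3, -0.0, -1.0]
gripper_width: 72.3
```

```bash
cat >> h.py <<'E'
F=np.array([548,189.5,30]);ps=np.radians(168.5);t=np.radians(20)
ux=np.array([np.cos(ps)*np.cos(t),np.sin(ps)*np.cos(t),np.sin(t)]);uy=np.array([-np.sin(ps),np.cos(ps),0]);uz=np.cross(ux,uy)
def stand(C,px,z):
    e,d=ray(C,px);k=((F+z*uz-e)@uz)/(d@uz);P=e+d*k[:,None]-F;return np.c_[P@ux,P@uy].astype(np.float32)
E
python3 - <<'E'
from h import *
s=arm.read_state();w=arm.get_image('wrist');C=cam('wrist',s)
cv2.imwrite('pics/w8.png',w[:,:,::-1])
for n in('w6','w7','w8'):
    im=cv2.imread(f'pics/{n}.png')[:,:,::-1].copy();c=big(mask(im,105,125))
    g=im[:,255:285].mean((1,2));print(n,'blue rows',c[:,1].min(),c[:,1].max(),'stop rows',np.where(g[100:200]<85)[0][[0,-1]]+100)
X=stand(C,c,20);print(cv2.minAreaRect(X));print('foot line x',stand(C,[[230,155.5],[270,155.5],[400,155.5]],0))
tp=cv2.imread('pics/t7.png')[:,:,::-1].copy();m=mask(tp,105,125);m[:205]=0;m[340:]=0;m[:,:120]=0;m[:,260:]=0
p=np.argwhere(m>0);print('top blue px',p.min(0),p.max(0),p.shape)
E
```

```text
w6 blue rows 158 318 stop rows [143 157]
w7 blue rows 155 318 stop rows [140 155]
w8 blue rows 156 318 stop rows [141 156]
((65.68544006347656, -0.6856899261474609), (118.9369125366211, 49.84992980957031), 0.4380926191806793)
foot line x [[-6.6162422e-02 -7.4375145e+01]
 [-1.3533603e-01 -4.2449268e+01]
 [-3.6031413e-01  6.1385471e+01]]
top blue px [226 163] [295 213] (436, 2)
```

The plate isn't moving and is stuck about 6 mm short. It lies flat and straight, centred to within 1 mm. I re-grip it where it lies, slide it down the slope to the stop, and release.

Call:
drive_tool(
  motion=[
    [25,0,0,0],
    [30,0,0,0],
    [30,0,0,0],
    [20,0,0,0],
    [12,0,0,0],
    [6,0,0,0],
    [3,0,0,0],
    [0,0,0,0],
    [0,0,0,0],
  ],
  grip=72,
)

```text
clock: 13.8
position: [493.0, 200.4, 56.6]
ee_rot: [0.704, -0.069, -0.703, -0.07]
contact_force: [-0.2, -0.3, -0.1]
gripper_width: 72.4
```

Call:
drive_tool(
  motion=[
    [0,0,0,0],
    [0,0,0,0],
    [0,0,0,0],
    [0,0,0,0],
    [0,0,0,0],
    [0,0,0,0],
  ],
  grip=0,
)

```text
clock: 14.3
position: [493.3, 200.7, 57.2]
ee_rot: [0.705, -0.069, -0.703, -0.07]
contact_force: [-1.1, 0.2, 6.1]
gripper_width: 50.3
```

Call:
drive_tool(
  motion=[
    [0.3,0,-0.9,0],
    [0.3,0,-0.9,0],
    [0.3,0,-0.9,0],
    [0.3,0,-0.9,0],
    [0,0,0,0],
  ],
)

```text
clock: 14.72
position: [496.7, 199.8, 56.0]
ee_rot: [0.704, -0.069, -0.703, -0.07]
contact_force: [-0.9, -0.4, 6.7]
gripper_width: 50.4
```

Call:
drive_tool(
  motion=[
    [0.3,0,-0.8,0],
    [0.3,0,-0.8,0],
    [0,0,0,0],
  ],
)

```text
clock: 14.97
position: [497.6, 199.6, 55.6]
ee_rot: [0.704, -0.069, -0.703, -0.07]
contact_force: [-4.8, 1.2, 10.5]
gripper_width: 50.1
```

Call:
drive_tool(
  motion=[
    [0.3,0,-0.8,0],
    [0,0,0,0],
  ],
)

```text
clock: 15.13
position: [497.6, 199.6, 55.6]
ee_rot: [-0.704, 0.069, 0.704, 0.07]
contact_force: [-7.3, 2.4, 13.2]
gripper_width: 50.0
```

Call:
drive_tool(
  motion=[
    [0.2,0,-0.6,0],
    [0,0,0,0],
  ],
)

```text
clock: 15.3
position: [497.6, 199.6, 55.6]
ee_rot: [-0.703, 0.069, 0.704, 0.07]
contact_force: [-10.2, 4.1, 15.0]
gripper_width: 50.0
```

Call:
drive_tool(
  motion=[
    [0.2,0,-0.6,0],
    [0,0,0,0],
  ],
)

```text
clock: 15.47
position: [497.7, 199.6, 55.6]
ee_rot: [-0.703, 0.069, 0.704, 0.07]
contact_force: [-13.4, 5.2, 16.7]
gripper_width: 50.1
```

It is firmly against the stop: 10–13 N pointing up the slope and no further motion. I relax and release.

Call:
drive_tool(
  motion=[
    [-0.6,0,1.4,0],
    [0,0,0,0],
  ],
)

```text
clock: 15.63
position: [497.6, 199.6, 55.6]
ee_rot: [0.704, -0.069, -0.703, -0.07]
contact_force: [-5.3, 2.5, 10.0]
gripper_width: 50.3
```

Call:
drive_tool(
  motion=[
    [0,0,0,0],
    [0,0,0,0],
    [0,0,0,0],
    [0,0,0,0],
    [0,0,0,0],
    [0,0,0,0],
  ],
  grip=72,
)

```text
clock: 16.13
position: [498.0, 198.7, 53.6]
ee_rot: [-0.704, 0.07, 0.704, 0.07]
contact_force: [-0.7, -0.1, -0.3]
gripper_width: 72.0
```

Call:
drive_tool(
  motion=[
    [-3,0,0,0],
    [-6,0,0,0],
    [-12,0,0,0],
    [-20,0,0,0],
    [-30,0,0,0],
    [-30,0,0,0],
    [-25,0,0,0],
    [0,0,0,0],
    [0,0,0,0],
    [0,0,0,0],
  ],
)

```text
clock: 16.97
position: [497.5, 198.6, 179.7]
ee_rot: [-0.703, 0.07, 0.704, 0.07]
contact_force: [0.3, 0.1, -0.8]
gripper_width: 72.1
```

```bash
python3 - <<'E'
from h import *
s=arm.read_state();w=arm.get_image('wrist');C=cam('wrist',s);sc=arm.get_image('scene');print(s['clock'],s['position'])
cv2.imwrite('pics/w9.png',w[:,:,::-1])
X=stand(C,big(mask(w,105,125)),20);print(cv2.minAreaRect(X),X.min(0),X.max(0))
g=w[:,255:285].mean((1,2));r=np.where(g[100:200]<85)[0][[0,-1]]+100
print('stop rows',r,'foot x',stand(C,[[270,r[1]+.5]],0)); print('col325',[w[k,325].tolist() for k in range(r[0]-1,r[1]+8)])
c=np.zeros((400,800,3),np.uint8);c[:,:400]=cv2.resize(sc[230:330,375:475],(400,400),interpolation=cv2.INTER_CUBIC)
c[:,400:]=cv2.resize(w[120:220,270:370],(400,400),interpolation=cv2.INTER_CUBIC)
cv2.imwrite('pics/b9.png',c[:,:,::-1])
E
```

```text
16.9667 [497.50721616 198.57027867 179.74918885]
((60.66508483886719, 0.7750282287597656), (118.80052185058594, 51.134490966796875), 0.09988979995250702) [  1.2241958 -24.8918   ] [120.07602   26.242622]
stop rows [148 163] foot x [[  0.7533626 -41.95827  ]]
col325 [[114, 115, 117], [78, 77, 79], [47, 48, 48], [33, 33, 33], [33, 30, 33], [32, 32, 32], [33, 35, 36], [35, 35, 36], [37, 36, 37], [37, 39, 45], [35, 41, 61], [42, 56, 93], [44, 64, 113], [45, 69, 123], [48, 72, 126], [60, 79, 128], [92, 104, 132], [127, 131, 138], [143, 144, 141], [146, 147, 142], [148, 148, 142], [147, 147, 141], [146, 148, 142], [148, 148, 142]]
```

View pics/b9.png

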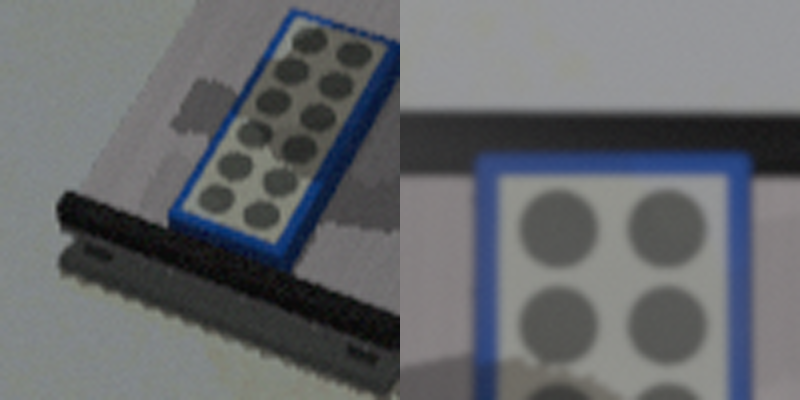

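The plate is seated: its rim now overlaps the stop in the wrist view, and its centre is 59.9 mm above the stop's foot.

```bash
python3 -c "
from bench import arm
print(arm.job_done())"
```

```text
the job is handed in; nothing more can be done
None
```

The blue plate is on the tilt stand, flat on the deck with its lower short end against the stop, and the job is handed in at about 17 s.

- **Placing:** I gripped it across its width and lowered it level over the deck. Its upper end touched first, and lowering further turned it in the jaws until it lay flat. The contact force stayed at about 15 N or less.
- **What went wrong and was fixed:** After the first release it did not slide down as described, but stuck about 6 mm short of the stop. I gripped it again where it lay, slid it down the slope until it pressed on the stop (about 13 N along the slope), eased off and let go.
- **Last check (wrist camera):**
  - The plate's centre is 59.9 mm up the slope from the stop; 60 mm is fully seated.
  - It is 0.8 mm off the midline and turned 0.1°.
  - The arm was well above the plate, touching nothing.
- **Yellow and green plates:** A check after the first release showed them unmoved (within 0.3 mm). I did not measure them again after the second grip, which stayed over the stand.

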